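# Fill and stack the two-tier spice rack

### The job

Put the spices away in the two-tier rack. First stand the two green jars in the dark lower tier, then set the empty light bamboo upper tier squarely on it so that all four pins drop fully home in the sockets of the corner posts (either way round), and finally stand the two red jars in the upper tier. Every jar stands upright and wholly on a cork disc of its own, any disc of its tier; leave the mug, the oil bottle and the pepper mill where they are.

Things in the scene. Friction and masses are not known exactly. Their poses are not given: they have to be found in the camera images.
- lower_tier: dark brown wooden tray, fixed, 220 (x) by 140 (y) mm. Origin: centre of underside, z up. Deck top z = 8 mm, rim 6 mm higher. Two light cork discs, 66 mm across, at x = +50 and -50, y = 0. Posts 26 mm square at x = +-97, y = +-57, tops z = 74, each with a 15 mm square socket, 14 deep. Upper tier seated: its origin at (0, 0, 62 mm) here, x axes parallel, either way round.
- upper_tier: light bamboo tray, loose, 220 (x) by 140 (y) mm, 320 g, on 4 steel pins. Origin: its centre at pin-tip level, z up. Pins at x = +-97, y = +-57 mm, 12 mm long, 10 mm thick, tip 6. Deck z = 12 to 20, rim 6 higher; dark cork discs (66 mm) at x = +-50, y = 0. Lift by the upright board across the middle (x = 0): 14 mm thick in x, 90 long in y, top z = 70; it leaves 21 mm beside a centred jar.
- green_jar_a: green spice jar: upright cylinder 44 mm in diameter, 56 mm tall, about 90 g; green contents in glass below, steel lid (top 18 mm, same diameter) with a green disc on top. Origin: centre of its underside, z up. The other green jar is identical and interchangeable with it.
- green_jar_b: green spice jar: upright cylinder 44 mm in diameter, 56 mm tall, about 90 g; green contents in glass below, steel lid (top 18 mm, same diameter) with a green disc on top. Origin: centre of its underside, z up. The other green jar is identical and interchangeable with it.
- red_jar_a: red spice jar: upright cylinder 44 mm in diameter, 56 mm tall, about 90 g; red contents in glass below, steel lid (top 18 mm, same diameter) with a red disc on top. Origin: centre of its underside, z up. The other red jar is identical and interchangeable with it.
- red_jar_b: red spice jar: upright cylinder 44 mm in diameter, 56 mm tall, about 90 g; red contents in glass below, steel lid (top 18 mm, same diameter) with a red disc on top. Origin: centre of its underside, z up. The other red jar is identical and interchangeable with it.
- mug: white mug, 82 mm in diameter at the rim, 95 mm tall, beyond the work; not to be moved. Origin: centre of its underside, handle towards its y axis.
- oil_bottle: amber glass oil bottle with a paper label, 60 mm in diameter, 140 mm tall, beyond the work; not to be moved. Origin: centre of its underside.
- pepper_mill: wooden pepper mill, 58 mm in diameter, 140 mm tall, beyond the work; not to be moved. Origin: centre of its underside.
There are look-alikes about, which are no part of the job. Leave any blue or pink look-alike of the red_jar_b alone.

How it is judged:
On the way, in this order (a step that is already met when the one before it is completed fails the run):
1. both green jars stand on discs of the lower tier ((x of green_jar_a in the frame of lower_tier between -0.063 and -0.037 m or x of green_jar_a in the frame of lower_tier between 0.037 and 0.063 m) and y of green_jar_a in the frame of lower_tier between -0.013 and 0.013 m and z of green_jar_a in the frame of lower_tier between 0.004 and 0.012 m and angle between each of green_jar_a, green_jar_b's own z axis and vertical below 0.1 rad and (x of green_jar_b in the frame of lower_tier between -0.063 and -0.037 m or x of green_jar_b in the frame of lower_tier between 0.037 and 0.063 m) and y of green_jar_b in the frame of lower_tier between -0.013 and 0.013 m and z of green_jar_b in the frame of lower_tier between 0.004 and 0.012 m), for 0.2 s.
2. the upper tier, still empty, is seated on the lower tier with the green jars in place (all of step 1 and x of upper_tier in the frame of lower_tier between -0.005 and 0.005 m and y of upper_tier in the frame of lower_tier between -0.005 and 0.005 m and z of upper_tier in the frame of lower_tier between 0.058 and 0.065 m and angle between the x axis of upper_tier and the x axis of lower_tier, either way round below 0.05 rad and angle between upper_tier's own z axis and vertical below 0.03 rad and horizontal distance between each of red_jar_a, red_jar_b and upper_tier above 0.09 m), for 0.2 s.
At the end, for the whole second after the job is handed in: Green jars upright on the lower deck, red on the upper, each within 13 mm (in x and in y) of its own disc's centre, tilt under 0.1 rad. Upper tier seated: centred to 5 mm, aligned to 0.05 rad, tilt under 0.03 rad, origin 58-65 mm above the lower one's. All released, slower than 20 mm/s (all of step 1 and (x of red_jar_a in the frame of upper_tier between -0.063 and -0.037 m or x of red_jar_a in the frame of upper_tier between 0.037 and 0.063 m) and y of red_jar_a in the frame of upper_tier between -0.013 and 0.013 m and z of red_jar_a in the frame of upper_tier between 0.016 and 0.024 m and angle between each of red_jar_a, red_jar_b's own z axis and vertical below 0.1 rad and (x of red_jar_b in the frame of upper_tier between -0.063 and -0.037 m or x of red_jar_b in the frame of upper_tier between 0.037 and 0.063 m) and y of red_jar_b in the frame of upper_tier between -0.013 and 0.013 m and z of red_jar_b in the frame of upper_tier between 0.016 and 0.024 m and x of upper_tier in the frame of lower_tier between -0.005 and 0.005 m and y of upper_tier in the frame of lower_tier between -0.005 and 0.005 m and z of upper_tier in the frame of lower_tier between 0.058 and 0.065 m and angle between the x axis of upper_tier and the x axis of lower_tier, either way round below 0.05 rad and angle between upper_tier's own z axis and vertical below 0.03 rad and linear speed of each of green_jar_a, green_jar_b, red_jar_a, red_jar_b, upper_tier below 0.02 m/s); the robot touches nothing.
It fails at once if the mug is moved by more than 25 mm or tipped (distance of mug from where it was at the start of the episode above 0.025 m or angle between mug's own z axis and vertical above 0.3 rad).
It fails at once if the oil bottle is moved by more than 25 mm or tipped (distance of oil_bottle from where it was at the start of the episode above 0.025 m or angle between oil_bottle's own z axis and vertical above 0.3 rad).
It fails at once if the pepper mill is moved by more than 25 mm or tipped (distance of pepper_mill from where it was at the start of the episode above 0.025 m or angle between pepper_mill's own z axis and vertical above 0.3 rad).
It also fails if it takes over 120 s, if anything falls off the work surface, if the arm or the gripper's body presses on something with over 40 N, if the wrist force passes 120 N, or if a joint passes its speed limit or range.

### The arm

A 6-joint arm with a two-finger parallel gripper is mounted at the origin on the work surface. World frame = base frame: x ahead of the robot, y to its left, z up, the work surface at z = 0. Lengths are in m, angles in rad, forces in N, time in s.
With the tool pointing down it reaches from about 0.325 to 0.9 m from the base axis. Payload 3.5 kg.
Tool frame: the origin (TCP) lies between the finger pads; the fingertips stand 25 mm ahead of it and the grasp point (between the pads) lies 6 mm ahead of it; z points along the fingers, y is the line along which they close (so a half turn about z gives the same grasp; the last joint's range is limited). The gripper opens to 85 mm and grips with 20 to 120 N. Pads are 22 mm wide; open, the fingers measure 114 mm over their backs; the gripper's body (76 mm by 85 mm) begins 54 mm behind the grasp point. The pads swing forward as they close: fully open they stand 13 mm farther back than shut.
Start: joints at [-1.242, 0.276, -0.026, 1.268, 0, 1.467], TCP at [0.262, -0.568, 0.256] pointing down, gripper open.
Joint ranges: [-3.12, 3.12], [-0.85, 1.88], [-1.08, 1.24], [-1.95, 2.15], [-1.57, 1.53], [-3.14, 3.14]. Speed limits (rad/s): [2.57, 2.57, 3.14, 3.14, 3.14, 3.14].

### API

Orientations are given as a 3x3 rotation matrix whose columns are the frame's x, y, z axes.
In Python, from station import * gives the robot as it stands. Calls block until the motion is done:
- movep(position, orientation): joint-space move of the TCP to a pose.
- movel(position, v=0.15, rot=None): straight line of the TCP; rot=None keeps the orientation; v is the mean speed in m/s.
- set_joints(angles): joint-space move.
- ungrasp() and gripper_close(force=None): open the fingers fully, or close them until they stop; force is the grip in N (None keeps the last).
- hold(seconds).
- inverse_kinematics(position, orientation): joint angles nearest the present ones, or None.
- camera(name): name is "side" or "top" or "wrist"; returns a dict with "image" (400x640x3 uint8, red, green, blue), "fovy" (degrees; the focal length in pixels is half the picture's height over the tangent of half this angle, whatever the lens; pixels are square), "cx", "cy" (the principal point, pixels), "k1" (the pictures are not rectified: a ray, as slopes to the right and down, at radius r is drawn at 1 + k1 r^2 times it, then the intrinsics apply), "rvec" (rotation vector, rad) and "tvec" (3), from world to camera coordinates, as OpenCV has them; the wrist camera has in their place "tool_from_camera" (4x4, takes a point from camera to tool coordinates, whose origin is the TCP and whose axes are the flange's). Camera axes: x right, y down, z forward; pixel columns grow to the right and rows downward; lengths in m; the calibration is good to about 2 mm. A picture is of the moment at which its call begins: read the wrist's pose just before it. There is no depth.
A pose or a line that the arm cannot do raises Unreachable and nothing moves.
- close_job(): hands the job in; it is judged then, once.
Trained networks look in the newest picture that a camera, given by its name, has taken for a name from the list of things; names that differ only in an ending like _2 or _b are one class to them, and where a whole thing is asked for, a point or a joint stands for the part that bears it (a point fixed in the world has none). Each returns a list of dicts, best first, with "conf" (0 to 1); they miss things now and then, are a little off and sometimes report something else, mostly with a low value. They report only what shows in the picture. A call takes as long as a camera call. They do not tell look-alikes from the thing itself.
- recognise(camera, thing): "pixel" ([column, row] in pixels, amid what is visible of it).
- spot_point(camera, thing): "pixel" ([column, row] in pixels: a listed point, or the origin of a listed thing).
Readings, each from a call of its own:
- current_time(): time.
- current_joint_positions(): joint angles.
- current_dq(): joint speeds.
- current_joint_torque(): joint torques, N m.
- current_tool_pos(): TCP position.
- current_eef_rot(): TCP orientation.
- current_wrist_force(): force on the tool from outside, world axes, zero at the start.
- current_torque(): the same for the moment, N m.
- current_grip_width(): finger opening in m.
- current_finger_force(): force on a finger pad.
Only numpy, scipy, OpenCV 4.12 (cv2) and the standard library are available. Lean on these libraries where they do the work, as an engineer would, in place of code of your own. Each camera call takes 0.05 s, during which the arm holds its last target. There are 200 camera calls.

## Working session

There is one attempt and no reset: what is moved stays moved. The work goes in short steps, each a Python script; the robot and the scene stay as the last script left them, time stands still between calls to the robot, and variables do not carry over. Pictures are saved under pics/ and viewed, at most 14 in all, crops included, and the job is handed in when it is done.

```bash
ls; mkdir -p pics
python3 - <<'E'
from station import *
import cv2
for n in ("top","side"):
    c=camera(n); cv2.imwrite(f"pics/{n}0.png",c["image"][:,:,::-1])
    print(n,{k:v for k,v in c.items() if k!="image"})
    for t in ["lower_tier","upper_tier","green_jar_a","red_jar_a","mug","oil_bottle","pepper_mill"]:
        print(t,[(r["pixel"],round(r["conf"],2)) for r in spot_point(n,t)])
E
```

```text
pics
top {'fovy': 53.24033654298616, 'cx': 316.9910677007484, 'cy': 202.936759863509, 'k1': -0.09522092116968683, 'rvec': array([ 2.1849218 , -2.15749345,  0.02594477]), 'tvec': array([0.00573807, 0.58878353, 0.78950684])}
lower_tier [([453.5, 221.3], 0.66)]
upper_tier [([209.6, 226.6], 0.83), ([337.6, 120.1], 0.31)]
green_jar_a [([210.4, 231.7], 0.65), ([293.4, 265.4], 0.64), ([292.7, 189.7], 0.63)]
red_jar_a [([384.4, 310.3], 0.84), ([347.8, 185.6], 0.56), ([346.0, 274.2], 0.55)]
mug [([403.1, 119.8], 0.86)]
oil_bottle [([252.7, 114.5], 0.97)]
pepper_mill [([334.6, 120.2], 0.59), ([289.6, 265.9], 0.32)]
side {'fovy': 54.61663854335564, 'cx': 326.1020331218578, 'cy': 202.18496937813796, 'k1': -0.043299189392061066, 'rvec': array([ 0.64612575, -2.67021263,  1.07497384]), 'tvec': array([0.50238132, 0.22604391, 0.71447639])}
lower_tier [([375.2, 158.1], 0.59)]
upper_tier [([288.4, 309.7], 0.62)]
green_jar_a [([291.7, 231.9], 0.9), ([355.8, 256.3], 0.81)]
red_jar_a [([367.1, 193.6], 0.94), ([389.2, 223.2], 0.89), ([314.9, 200.1], 0.63), ([423.5, 212.0], 0.62)]
mug [([288.4, 154.8], 0.65)]
oil_bottle [([210.2, 235.0], 0.72), ([286.7, 306.6], 0.21)]
pepper_mill [([259.0, 190.0], 0.9)]
```

View pics/top0.png

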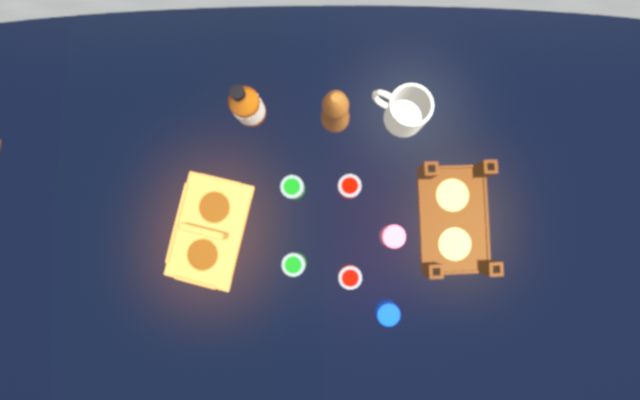

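View pics/side0.png

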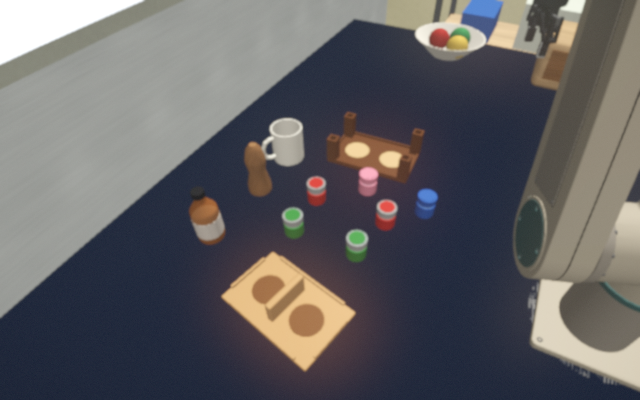

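Candidates in the top view: green jars (292,187) and (293,265). Red jars (350,186) and (350,278). The look-alikes are pink (394,236) and blue (389,314), both left alone. The upper tier is at (210,230), the lower tier at (455,220), with post tops at about (431,168), (491,166), (436,271) and (496,269). Mug, bottle and mill are in the row above.

```bash
cat > h.py <<'E'
from station import *
import numpy as np, cv2
def down(a):  # tool down, closing line (y) at angle a in world
    y=np.array([np.cos(a),np.sin(a),0]); z=np.array([0,0,-1.]); return np.column_stack([np.cross(y,z),y,z])
def shot(n,save=None):
    p,R=np.array(current_tool_pos()),np.array(current_eef_rot()) 
    c=camera(n); f=200/np.tan(np.radians(c["fovy"])/2)
    c["K"]=np.array([[f,0,c["cx"]],[0,f,c["cy"]],[0,0,1]]); c["D"]=np.array([c["k1"],0,0,0,0])
    if n=="wrist":
        T=np.array(c["tool_from_camera"]); c["Rwc"]=R@T[:3,:3]; c["o"]=p+R@T[:3,3]
    else:
        r=cv2.Rodrigues(np.array(c["rvec"]))[0]; c["Rwc"]=r.T; c["o"]=-r.T@np.array(c["tvec"])
    if save: cv2.imwrite(f"pics/{save}.png",c["image"][:,:,::-1])
    return c
def world(c,px,z):
    u=cv2.undistortPoints(np.array(px,float).reshape(-1,1,2),c["K"],c["D"]).reshape(-1,2)
    d=np.column_stack([u,np.ones(len(u))])@c["Rwc"].T
    return (c["o"]+d*((z-c["o"][2])/d[:,2])[:,None])[:,:2]
def project(c,P):
    P=np.atleast_2d(P); r=c["Rwc"].T
    return cv2.projectPoints(P.astype(float),cv2.Rodrigues(r)[0],-r@c["o"],c["K"],c["D"])[0].reshape(-1,2)
def blobs(c,col,amin=60):
    h=cv2.cvtColor(c["image"],cv2.COLOR_RGB2HSV); H,S,V=[h[:,:,i].astype(int) for i in range(3)]
    m=((H>50)&(H<75) if col=="green" else (H<6)|(H>174))&(S>170)&(V>100)
    n,l,s,ce=cv2.connectedComponentsWithStats(m.astype(np.uint8))
    return [(ce[i],s[i,4]) for i in range(1,n) if s[i,4]>amin]
def rigid(A,B):  # 2D: B = R A + t -> t, angle, residual
    A,B=np.array(A),np.array(B); a,b=A-A.mean(0),B-B.mean(0)
    th=np.arctan2((a[:,0]*b[:,1]-a[:,1]*b[:,0]).sum(),(a*b).sum())
    R=np.array([[np.cos(th),-np.sin(th)],[np.sin(th),np.cos(th)]]); t=B.mean(0)-R@A.mean(0)
    return t,th,np.linalg.norm(A@R.T+t-B,axis=1)
E
python3 - <<'E'
from h import *
np.set_printoptions(precision=4,suppress=True)
c=shot("top")
for col in("green","red"):
    for p,a in blobs(c,col): print(col,p,a,world(c,p,.056))
posts=[(491,166),(431,168),(436,271),(496,269)]; W=world(c,posts,.074); print(W)
# lower tier: image right=-y
print("lower",rigid([(-.097,-.057),(-.097,.057),(.097,.057),(.097,-.057)],W))
print("ldiscs",world(c,[(453,195),(455,244)],.008))
print("updiscs",world(c,[(214,207),(203,254)],.020))
print("pink,blue",world(c,[(394,236),(389,314)],.056)); print("mug,mill,oil",world(c,[(403,118),(335,120),(252,114)],0.0))
crop=cv2.resize(c["image"][150:330,270:410,::-1],None,fx=3,fy=3); cv2.imwrite("pics/crop.png",crop)
E
```

```text
red [350.6567 185.6269] 67 [[ 0.6206 -0.0529]]
red [349.7362 277.589 ] 163 [[ 0.4442 -0.0528]]
[[ 0.6594 -0.3192]
 [ 0.6539 -0.2038]
 [ 0.4605 -0.2129]
 [ 0.4649 -0.3269]]
lower (array([ 0.5597, -0.2657]), np.float64(-3.098430709769195), array([0.1148, 0.1147, 0.114 , 0.114 ]))
ldiscs [[ 0.6088 -0.2653]
 [ 0.5087 -0.2689]]
updiscs [[0.5778 0.2246]
 [0.4812 0.2451]]
pink,blue [[ 0.5246 -0.1367]
 [ 0.376  -0.1284]]
mug,mill,oil [[ 0.7706 -0.1644]
 [ 0.7651 -0.0216]
 [ 0.778   0.155 ]]
```

View pics/crop.png

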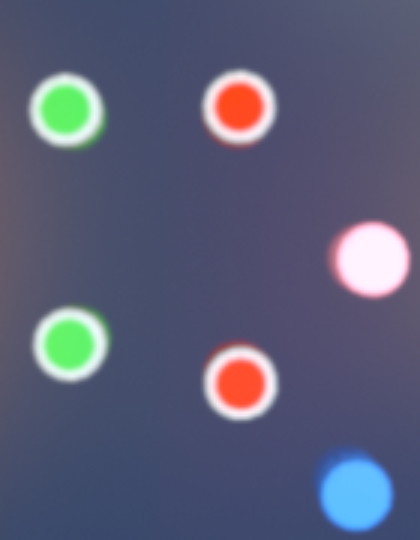

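The crop confirms it: both greens and both reds have a white steel ring around the coloured disc. Pink and blue are plain-coloured all over. Next is a close wrist look at both tiers.

```bash
cat >> h.py <<'E'
def go(p,a):
    q0=np.array(current_joint_positions()); best=None
    for k in(0,np.pi):
        q=inverse_kinematics(p,down(a+k))
        if q is not None and (best is None or np.abs(q-q0).max()<best[0]): best=(np.abs(np.array(q)-q0).max(),a+k)
    movep(p,down(best[1]))
E
python3 - <<'E'
from h import *
np.set_printoptions(precision=4,suppress=True)
L=(.5597,-.2657); 
go([L[0],L[1],.32],0.043); c=shot("wrist","wl"); print(c["tool_from_camera"],c["o"],c["fovy"])
th=.043;R=np.array([[np.cos(th),-np.sin(th)],[np.sin(th),np.cos(th)]])
P=[np.r_[R@np.array(v)+L,.074] for v in[(.097,.057),(.097,-.057),(-.097,.057),(-.097,-.057)]]; print(project(c,P))
go([.5295,.2349,.32],-.209); c=shot("wrist","wu"); print(current_joint_positions(),current_time())
c=shot("top","t2")
for p,a in blobs(c,"green",30)+blobs(c,"red",30): print(p,a,world(c,p,.056))
E
```

```text
[[ 0.0009 -0.9535 -0.3014  0.0769]
 [ 1.      0.0008  0.0006  0.0015]
 [-0.0003 -0.3014  0.9535 -0.1176]
 [ 0.      0.      0.      1.    ]] [ 0.5576 -0.1897  0.4373] 68.31546160820628
[[399.6128 121.8619]
 [392.7352 211.1926]
 [237.9768 121.9676]
 [245.1    211.2597]]
[ 0.3044  0.1693 -0.0275  1.3739 -0.0002  2.0856] 4.3583
[349.4444 185.2963] 162 [[ 0.6212 -0.0505]]
[349.7225 277.6936] 173 [[ 0.444  -0.0528]]
```

View pics/wl.png

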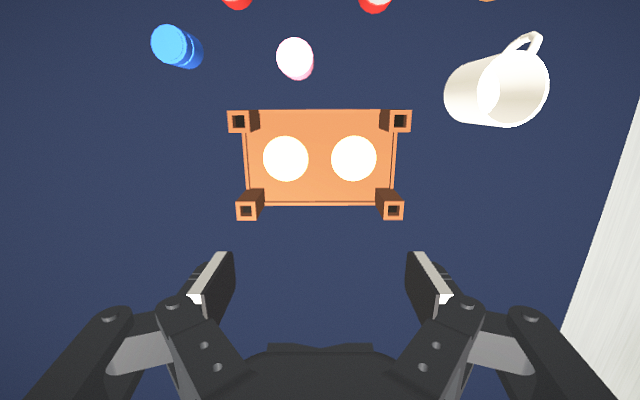

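View pics/wu.png

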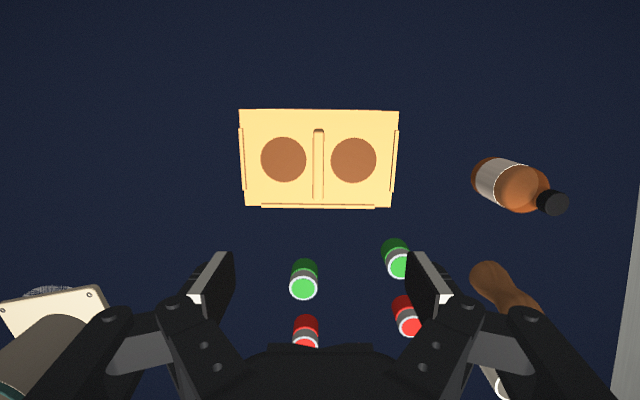

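Wrist view: the lower post tops at (400,121), (393,210), (239,121) and (246,210) match my projection within 1 px. The upper tier's discs are at (283,160) and (353,160), its board at (318,163). I'll refine both tiers from these shots.

```bash
sed -i 's/(S>170)&(V>100)/(S>(110 if col=="green" else 170))\&(V>100)/' h.py
python3 - <<'E'
from h import *
np.set_printoptions(precision=4,suppress=True)
def fit(img,c,m,z):
    n,l,s,ce=cv2.connectedComponentsWithStats(m.astype(np.uint8)); 
    b=[(ce[i],s[i]) for i in range(1,n) if 1200<s[i,4]<2600 and 100<ce[i][1]<220 and 200<ce[i][0]<440]
    for p,st in b: print(p,st)
    W=world(c,[p for p,_ in b],z); d=W[1]-W[0]; print("disc",W,"ctr",W.mean(0),"len",np.linalg.norm(d),"th",np.arctan2(*d[::-1]))
c=shot("wrist"); h=cv2.cvtColor(c["image"],cv2.COLOR_RGB2HSV); im=c["image"]; print(im[160,283],im[130,300],im[160,318])
print(current_tool_pos())
fit(im,c,(im[:,:,0]>70)&(im[:,:,0]<190)&(im[:,:,2]<95)&(h[:,:,1]>100),.020)
# board top and tray bottom outline
t=((im[:,:,0]>195)&(im[:,:,1]>150)).astype(np.uint8); t[:100]=0;t[215:]=0;t[:,:225]=0;t[:,410:]=0
cs=max(cv2.findContours(t,0,2)[0],key=cv2.contourArea); r=cv2.minAreaRect(world(c,cs.reshape(-1,2),.023).astype(np.float32)); print("rect",r)
il=cv2.imread("pics/wl.png")[:,:,::-1]; cl=dict(c); a=.043
p=np.array([.5597,-.2657,.32]); T=np.array(c["tool_from_camera"])
for k in(0,np.pi):
    R=down(a+k); o=p+R@T[:3,3]
    if abs(o[1]+.1897)<.01: cl["o"]=o; cl["Rwc"]=R@T[:3,:3]
print(cl["o"],il[158,285],il[130,320]); fit(il,cl,(il.min(2)>200),.008)
# socket dark blobs
g=il.astype(int).sum(2)
for u,v in[(400,121),(393,210),(239,121),(246,210)]:
    w=g[v-9:v+10,u-9:u+10]; print((u,v)); 
# lower by post tops
posts=[(399.8,121),(393,210),(239,121),(246,210)]
print(rigid([(.097,.057),(.097,-.057),(-.097,.057),(-.097,-.057)],world(cl,posts,.074)))
for p,a in blobs(c,"green",100): print("green",p,a,world(c,p,.056))
c=shot("top")
for p,a in blobs(c,"green",30): print("green top",p,a,world(c,p,.056))
E
```

```text
[180 116  72] [254 230 153] [254 232 155]
[0.5299 0.2341 0.3199]
[283.0084 158.9382] [ 261  137   45   45 1553]
[353.1563 159.7203] [ 331  138   45   44 1548]
disc [[0.4814 0.2483]
 [0.5791 0.2263]] ctr [0.5303 0.2373] len 0.100170893684254 th -0.22089215017209884
rect ((0.5296949148178101, 0.23567132651805878), (0.14142532646656036, 0.22193007171154022), 77.248291015625)
[ 0.5579 -0.1884  0.4376] [255 255 254] [243 167 111]
[285.0988 158.2039] [ 263  136   45   45 1609]
[353.2428 157.9763] [ 331  136   45   45 1602]
disc [[ 0.5107 -0.265 ]
 [ 0.6106 -0.2603]] ctr [ 0.5606 -0.2627] len 0.09998447444038852 th 0.04724804514256624
(400, 121)
(393, 210)
(239, 121)
(246, 210)
(array([ 0.5611, -0.263 ]), np.float64(0.04414154775379519), array([0.0006, 0.0005, 0.0005, 0.0006]))
green [398.8047 266.4414] 256 [[0.6147 0.0637]]
green [302.6955 288.0657] 335 [[0.4681 0.0573]]
green top [291.246  186.0588] 187 [[0.6186 0.0622]]
green top [292.6667 264.5128] 195 [[0.4673 0.0569]]
```

```bash
cat >> h.py <<'E'
L=np.array([.5606,-.2642]); TH=.0455
def tier(x,y):
    return L+np.array([[np.cos(TH),-np.sin(TH)],[np.sin(TH),np.cos(TH)]])@np.array([x,y])
def pick(x,y,a,z=.044):
    go([x,y,.17],a); movel([x,y,z]); gripper_close(40); hold(.15); movel([x,y,.24],v=.25); print("grip",current_grip_width(),current_finger_force())
def place(x,y,a,z):
    go([x,y,.24],a); movel([x,y,z+.02],v=.2); movel([x,y,z],v=.04); hold(.1); print("force",current_wrist_force(),current_tool_pos()); ungrasp(); movel([x,y,.24],v=.25)
E
python3 - <<'E'
from h import *
for g,d in(((.6165,.0628),.05),((.4677,.057),-.05)):
    pick(*g,TH); place(*tier(d,0),TH,.044+.009)
print(current_time())
go([*L,.32],TH); c=shot("wrist","g1")
print([(p,world(c,p,.064)) for p,a in blobs(c,"green",80)],tier(.05,0),tier(-.05,0))
E
```

```text
grip 0.04277553218576943 40.72060704231262
force [-2.49894251  1.06271098  3.00538729] [ 0.61019823 -0.26183761  0.05298532]
grip 0.04286926531167441 40.69810509681702
force [-1.51500498  0.87121434  2.72938063] [ 0.51023213 -0.26628852  0.05287117]
20.625
[] [ 0.61054825 -0.26192578] [ 0.51065175 -0.26647422]
```

View pics/g1.png

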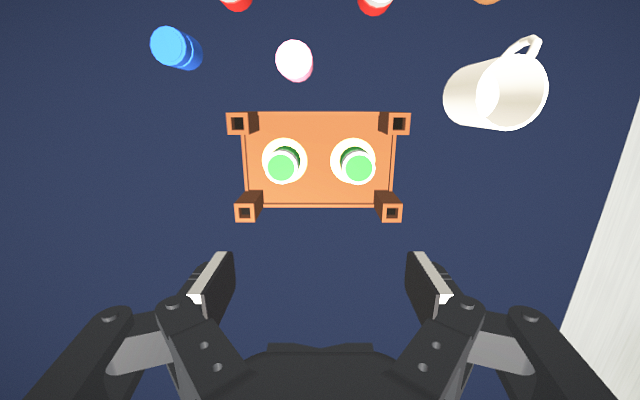

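Both green jars stand on the discs, with lids at (281,167) and (358,167). I'll check their centring, then take the upper tier.

Run:
```python
from h import *
np.set_printoptions(precision=4,suppress=True)
c=shot("wrist"); print(current_tool_pos(), "jars",world(c,[(281,167),(358,167)],.064),"tier posts",rigid([(.097,.057),(.097,-.057),(-.097,.057),(-.097,-.057)],world(c,[(399,122.5),(392,211.5),(238,122.5),(245,211.5)],.074)))
go([.5303,.2373,.2],-.2215)
movel([.5303,.2373,.056]); gripper_close(80); hold(.2); print(current_grip_width(),current_finger_force(),current_wrist_force())
movel([.5303,.2373,.25],v=.12); hold(.2)
print(current_grip_width(),current_wrist_force(),current_torque(),current_tool_pos(),current_time())
shot("wrist","u1"); shot("side","u1s")
```

```text
[ 0.5592 -0.2635  0.317 ] jars [[ 0.5109 -0.264 ]
 [ 0.6093 -0.2594]] tier posts (array([ 0.5589, -0.2622]), np.float64(0.04690661879225281), array([0.001 , 0.0013, 0.0011, 0.001 ]))
0.013115990711023576 78.31024646759033 [-1.896  -0.062   4.8165]
0.012738787617626975 [ 0.5183 -0.0755 -3.6631] [ 0.0745  0.0003 -0.0377] [0.53   0.2372 0.2494] 26.9917
```

View pics/u1.png

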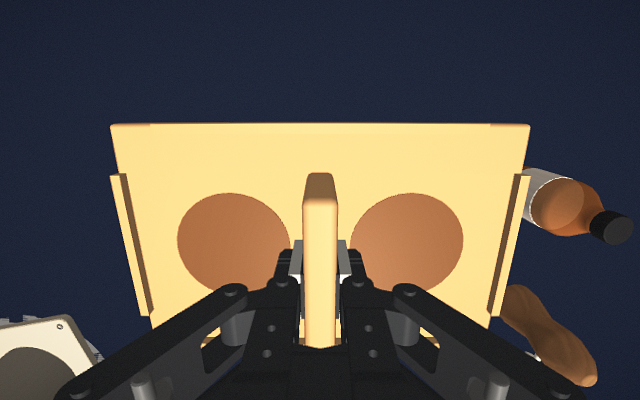

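View pics/u1s.png

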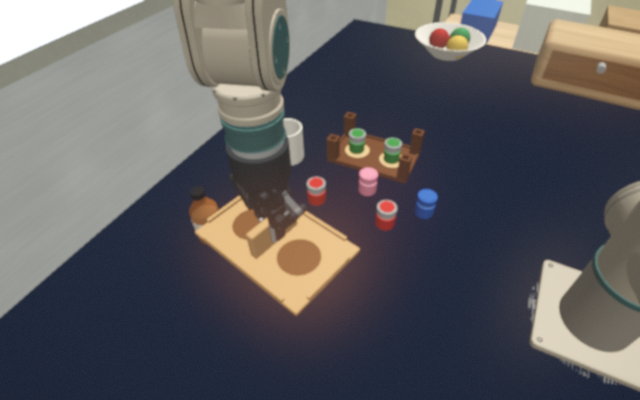

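The tier is held level and centred on its board: discs span columns 177–291 and 350–463, tops at row 193, far corners (110,124) and (530,124). I'll compare with the prediction for the in-hand offset.

Run:
```python
from h import *
from scipy.optimize import least_squares
from scipy.spatial.transform import Rotation as Ro
np.set_printoptions(precision=4,suppress=True)
c=shot("wrist"); im=c["image"].astype(int)
T=np.array(c["tool_from_camera"]); p=np.array(current_tool_pos()); R=np.array(current_eef_rot()); print(p,np.arctan2(R[1,1],R[0,1]))
m=((im[:,:,0]>90)&(im[:,:,0]<215)&(im[:,:,2]<125)&(im[:,:,0]>im[:,:,2]+50)).astype(np.uint8); m[:185]=0; m[278:]=0; m[:,:165]=0; m[:,475:]=0; m[:,297:345]=0
pts=[]
for s in (0,1):
    mm=m.copy(); mm[:,320:] *= s; mm[:,:320]*=1-s
    k=max(cv2.findContours(mm,0,1)[0],key=cv2.contourArea).reshape(-1,2)
    k=k[(k[:,1]<230)]; pts.append(k); print(len(k),k.min(0),k.max(0))
# tier in tool frame: x_tier along +-tool y; radial residual of deck-plane circle (r=.033) about (+-.05,0,.02)
def res(q,full=False):
    # q: offset tool x,y,z of tier origin, rotvec
    B=np.column_stack([[0,1,0],[1,0,0],[0,0,-1]]).astype(float)  # tier x->tool y, tier z -> -tool z
    M=B@Ro.from_rotvec([q[3],q[4],q[5]]).as_matrix(); t=np.array([q[0],q[1],.056+q[2]]); out=[]
    A=M.T@T[:3,:3]; o=M.T@(T[:3,3]-t)
    for k in pts:
        u=cv2.undistortPoints(k.reshape(-1,1,2).astype(float),c["K"],c["D"]).reshape(-1,2)
        d=np.column_stack([u,np.ones(len(u))])@A.T; W=o+d*((.020-o[2])/d[:,2])[:,None]
        sx=.05*np.sign(W[:,0].mean()); out.append(np.hypot(W[:,0]-sx,W[:,1])-.033)
    return np.concatenate(out)
f=lambda q:np.r_[res([q[0],q[1],0,0,0,q[2]])]
s=least_squares(f,[0,0,0],loss="soft_l1",f_scale=.0005); print("x,y,yaw",s.x,"rms",np.std(f(s.x)))
f6=lambda q:np.r_[res(q),(q[3:5])*.02,q[2]*.1]
s=least_squares(f6,np.zeros(6),loss="soft_l1",f_scale=.0005); print("6dof",s.x)
```

```text
[0.5302 0.2373 0.2498] -0.22150035894166992
125 [178 193] [285 229]
123 [354 193] [461 229]
x,y,yaw [-0.0015  0.0017  0.0002] rms 0.00020875562050228408
6dof [-0.0021  0.0017 -0.0001 -0.0236 -0.0036  0.0008]
```

Run:
```python
from h import *
go([.5303,.2373,.38],-.2215); go([.56,-.408,.40],TH); hold(.6)
print(current_tool_pos(),current_eef_rot(),current_dq().round(4)if hasattr(current_dq(),"round") else current_dq())
c=shot("wrist"); cv2.imwrite("pics/l2.png",cv2.resize(c["image"][0:150,200:440,::-1],None,fx=3,fy=3,interpolation=cv2.INTER_CUBIC))
import pickle; pickle.dump(c,open("l2.pkl","wb"))
```

```text
[ 0.55999802 -0.40800313  0.40000641] [[-4.54898874e-02  9.98964799e-01 -1.13914446e-05]
 [ 9.98964799e-01  4.54898872e-02 -1.83748703e-05]
 [-1.78376530e-05 -1.22155230e-05 -1.00000000e+00]] [-0.0011 -0.0019 -0.0002  0.0009 -0.0002  0.0015]
```

View pics/l2.png

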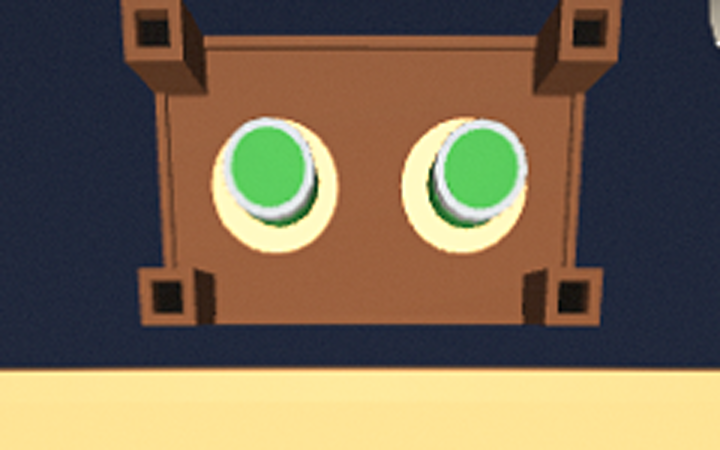

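The rack above the held tier shows clearly: sockets at crop (154,28), (589,28), (167,296) and (573,296), with both green jars on their discs. Now I solve for the rack and compute the placing pose from the in-hand offset.

Run:
```python
from h import *
import pickle; np.set_printoptions(precision=4,suppress=True)
c=pickle.load(open("l2.pkl","rb"))
px=[((u+.5)/3-.5+200,(v+.5)/3-.5) for u,v in[(589.5,28),(573.3,296.3),(154,28),(167,296.3)]]
W=world(c,px,.074); t,th,r=rigid([(.097,.057),(.097,-.057),(-.097,.057),(-.097,-.057)],W); print(t,th,r,W)
E2=down(TH)[:2,:2]; print("TCP target with offset", t-E2@np.array([-.0015,.0017]))
g=blobs(c,"green",100); print([world(c,p,.064) for p,a in g])
k=shot("top"); print("top lower", L)
```

```text
[ 0.5602 -0.2645] 0.04596298098516674 [0.0003 0.0001 0.0006 0.0002] [[ 0.6541 -0.203 ]
 [ 0.6596 -0.3169]
 [ 0.4613 -0.2121]
 [ 0.4657 -0.3259]]
TCP target with offset [ 0.5584 -0.2631]
[array([[ 0.5119, -0.2655]]), array([[ 0.6116, -0.2613]])]
top lower [ 0.5606 -0.2642]
```

Run:
```python
from h import *
np.set_printoptions(precision=3,suppress=True)
x,y=.5585,-.2637
go([x,y,.30],TH+.0003); movel([x,y,.138],v=.1); hold(.3); f0=np.array(current_wrist_force()); print(f0)
for z in(.132,.128,.124,.121,.119,.118):
    movel([x,y,z],v=.03); hold(.1); f=np.array(current_wrist_force())-f0; print(z,f,current_tool_pos())
    if f[2]>15: print("stop"); break
print(current_time()); c=shot("side"); cv2.imwrite("pics/s3.png",cv2.resize(c["image"][90:200,290:450,::-1],None,fx=4,fy=4))
```

```text
[ 0.101 -0.04  -4.698]
0.132 [-0.07  -0.533  0.713] [ 0.558 -0.264  0.132]
0.128 [-0.64   0.739  0.737] [ 0.558 -0.264  0.128]
0.124 [0.07  0.772 1.029] [ 0.558 -0.264  0.124]
0.121 [-0.409 -0.342 -0.031] [ 0.558 -0.264  0.121]
0.119 [-0.265  0.207 -0.029] [ 0.558 -0.264  0.119]
0.118 [ 0.33  -0.304  3.765] [ 0.559 -0.264  0.118]
35.8
```

View pics/s3.png

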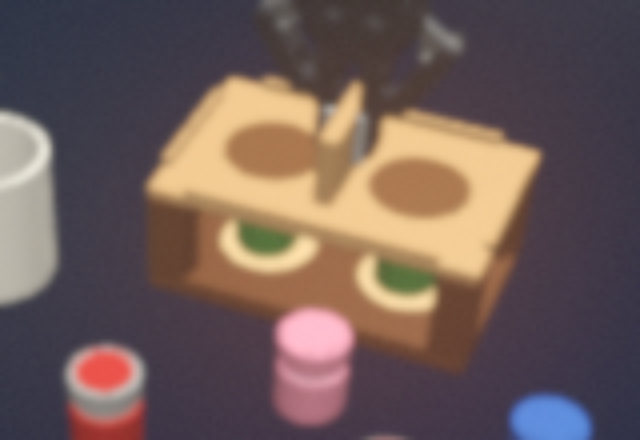

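The bamboo tray sits flush on all four posts, with the jars visible beneath and only 3.8 N of contact at the exact seating height. I'll release it and place the reds.

Run:
```python
from h import *
import h
np.set_printoptions(precision=4,suppress=True)
h.L=np.array([.5587,-.264])
ungrasp(); hold(.2); movel([.5585,-.2637,.26],v=.2)
for g,d in(((.621,-.0515),.05),((.444,-.0528),-.05)):
    pick(*g,TH+np.pi/2); place(*tier(d,0),TH+np.pi/2,.127)
print(current_time())
go([.5587,-.30,.38],TH); hold(.5); c=shot("wrist","r1")
P=[[*tier(s,0),.138] for s in(.05,-.05)]; print(project(c,P),[(p,world(c,p,.138)) for p,a in blobs(c,"red",100)])
go([.45,.25,.35],TH); c=shot("side"); cv2.imwrite("pics/s4.png",cv2.resize(c["image"][80:230,270:460,::-1],None,fx=4,fy=4))
```

```text
grip 0.04322025763889361 40.67501664161682
force [-1.2511  0.0239  2.8015] [ 0.6084 -0.2617  0.1271]
grip 0.04305678984829337 40.681493282318115
force [-1.362   1.128   1.6419] [ 0.5085 -0.2662  0.1269]
51.525
[[280.4794 197.6271]
 [358.594  197.7064]] [(array([288.512 , 178.4398]), array([[ 0.5987, -0.2874]])), (array([350.882 , 178.3975]), array([[ 0.5206, -0.2911]])), (array([280.5647, 197.3451]), array([[ 0.6085, -0.2621]])), (array([358.6381, 197.572 ]), array([[ 0.5087, -0.2665]]))]
```

View pics/r1.png

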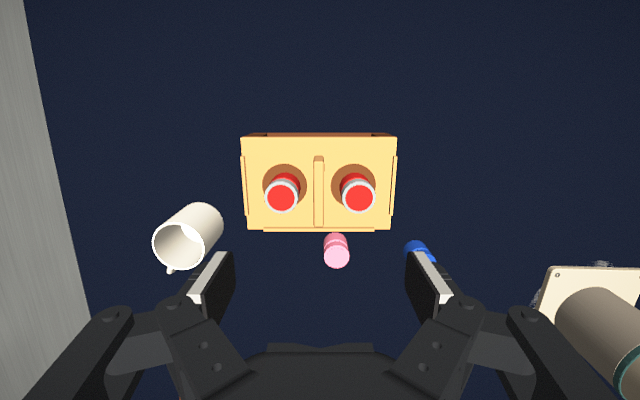

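View pics/s4.png

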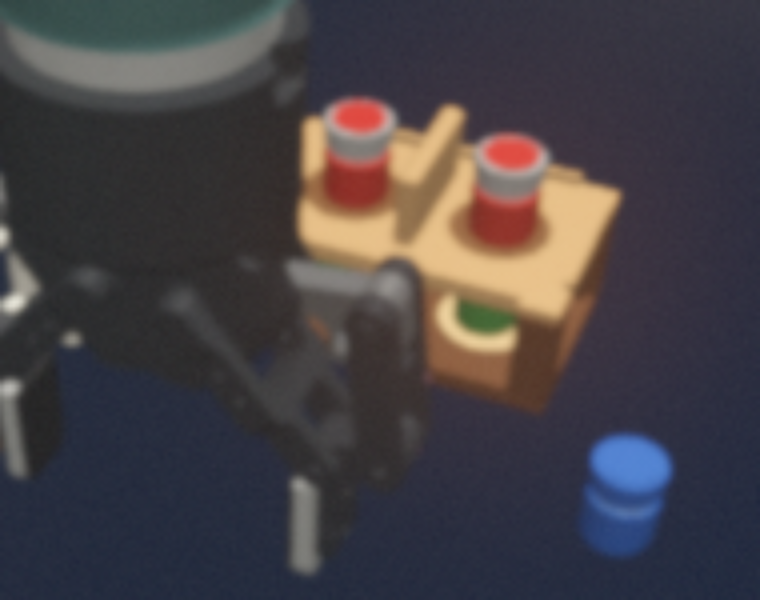

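Red lids at (281,197) and (359,198) match the predicted pixels to under 0.5 px. Both jars are upright on their discs and the tier is flush, so I'm handing it in.

Run:
```python
from station import *
hold(.5); print(close_job())
```

```text
the job is handed in; nothing more can be done
None
```

I handed the job in with both green jars on the lower discs, the upper tier seated flush on all four posts and both red jars on the upper discs. My last camera checks agreed with this, but the hand-in call returned no verdict.

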